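# Followers onto the cheeses

### The job

The press followers for the four cheeses stand in one stack on the creamery table. Take the stack apart from the top down, one follower at a time, and set each straight into the mould of its own shape and size, lying flat on the cheese and let go. Do not let any follower tip over, leave the moulds standing where they are, and do not knock over the jar or the cup among them.

Things in the scene. Friction and masses are not known exactly. Their poses are not given: they have to be found in the camera images.
- follower_small: Small round press follower: a beech plate 16 mm thick, round, 46 mm diameter, with a plain upright steel puck of 36 mm diameter and 26 mm height fixed on its centre as weight and grip (42 mm high in all; about 220 g, hidden variation 25 %). Origin: centre of the plate's underside, z up. At the start: top of the stack, underside 126 mm above the table.
- follower_square: Square press follower: a beech plate 16 mm thick, square, 60 x 60 mm (sides along its own x and y), with a plain upright steel puck of 36 mm diameter and 26 mm height fixed on its centre as weight and grip (42 mm high in all; about 250 g, hidden variation 25 %). Origin: centre of the plate's underside, z up. At the start: second from the top, underside 84 mm up; the plate of the one above rests loose on its puck, centred within about 3 mm.
- follower_round: Large round press follower: a beech plate 16 mm thick, round, 90 mm diameter, with a plain upright steel puck of 36 mm diameter and 26 mm height fixed on its centre as weight and grip (42 mm high in all; about 280 g, hidden variation 25 %). Origin: centre of the plate's underside, z up. At the start: third from the top, underside 42 mm up; the plate of the one above rests loose on its puck, centred within about 3 mm.
- follower_long: Long rectangular press follower: a beech plate 16 mm thick, rectangular, 120 mm along its own x and 74 mm along its own y, with a plain upright steel puck of 36 mm diameter and 26 mm height fixed on its centre as weight and grip (42 mm high in all; about 320 g, hidden variation 25 %). Origin: centre of the plate's underside, z up. At the start: bottom of the stack, on the table; the plate of the one above rests loose on its puck, centred within about 3 mm.
- mould_small: Mould for the small round follower: white slotted plastic tub, round, inside diameter 58 mm at the cheese and 61 mm at the rim, 67 mm outside, 48 mm high, loose on the table (about 200 g in all), holding a firm ivory cheese whose flat top is 36 mm above the table, 12 mm below the rim. Origin: centre of its underside, on the table, z up. The follower seated on the cheese has its underside 36 mm above this origin and its plate stands 4 mm proud of the rim.
- mould_square: Mould for the square follower: white slotted plastic tub, square, 74 x 74 mm inside and 80 x 80 mm outside (sides along its own x and y), 48 mm high, loose on the table (about 360 g in all), holding a firm ivory cheese whose flat top is 36 mm above the table, 12 mm below the rim. Origin: centre of its underside, on the table, z up. The follower seated on the cheese has its underside 36 mm above this origin and its plate stands 4 mm proud of the rim.
- mould_round: Mould for the large round follower: white slotted plastic tub, round, inside diameter 102 mm at the cheese and 105 mm at the rim, 111 mm outside, 48 mm high, loose on the table (about 500 g in all), holding a firm ivory cheese whose flat top is 36 mm above the table, 12 mm below the rim. Origin: centre of its underside, on the table, z up. The follower seated on the cheese has its underside 36 mm above this origin and its plate stands 4 mm proud of the rim.
- mould_long: Mould for the long rectangular follower: white slotted plastic tub, rectangular, inside 134 mm along its own x and 88 mm along its own y, 140 x 94 mm outside, 48 mm high, loose on the table (about 600 g in all), holding a firm ivory cheese whose flat top is 36 mm above the table, 12 mm below the rim. Origin: centre of its underside, on the table, z up. The follower seated on the cheese has its underside 36 mm above this origin and its plate stands 4 mm proud of the rim.
- jar: Closed glass jar with steel lid, 48 mm diameter, 58 mm high, standing loose among the moulds; to be left standing. Origin: centre of its underside.
- cup: Open stainless cup, 54 mm rim diameter, 55 mm high, standing loose among the moulds; to be left standing. Origin: centre of its underside.
There are look-alikes about, which are no part of the job. Leave any turquoise look-alike of the follower_square alone.

How it is judged:
On the way, in this order (a step that is already met when the one before it is completed fails the run):
1. the small round follower lies flat on the cheese in its own mould, released (horizontal distance between follower_small and mould_small below 0.012 m and z of follower_small in the frame of mould_small between 0.032 and 0.0395 m and angle between follower_small's own z axis and vertical below 0.1 rad and contact force between the fingers and follower_small below 0.1 N and linear speed of follower_small below 0.03 m/s), for 0.2 s.
2. the square follower lies flat on the cheese in its own mould, released (horizontal distance between follower_square and mould_square below 0.012 m and z of follower_square in the frame of mould_square between 0.032 and 0.0395 m and angle between follower_square's own z axis and vertical below 0.1 rad and contact force between the fingers and follower_square below 0.1 N and linear speed of follower_square below 0.03 m/s), for 0.2 s.
3. the large round follower lies flat on the cheese in its own mould, released (horizontal distance between follower_round and mould_round below 0.012 m and z of follower_round in the frame of mould_round between 0.032 and 0.0395 m and angle between follower_round's own z axis and vertical below 0.1 rad and contact force between the fingers and follower_round below 0.1 N and linear speed of follower_round below 0.03 m/s), for 0.2 s.
4. the long rectangular follower lies flat on the cheese in its own mould, released (horizontal distance between follower_long and mould_long below 0.012 m and z of follower_long in the frame of mould_long between 0.032 and 0.0395 m and angle between follower_long's own z axis and vertical below 0.1 rad and contact force between the fingers and follower_long below 0.1 N and linear speed of follower_long below 0.03 m/s), for 0.2 s.
At the end, for the whole second after the job is handed in: Each of the four followers is inside its own mould, within 12 mm of the mould's centre, its underside 32 to 39.5 mm above the mould's underside (flat on the cheese), tilted less than 0.1 rad, released and at rest; all moulds upright (all of step 1 and all of step 2 and all of step 3 and all of step 4 and angular speed of each of follower_small, follower_square, follower_round, follower_long below 0.2 rad/s and angle between each of mould_small, mould_square, mould_round, mould_long's own z axis and vertical below 0.1 rad); the robot touches nothing.
It fails at once if a follower tips over (more than 0.8 rad) (angle between any of follower_small, follower_square, follower_round, follower_long's own z axis and vertical above 0.8 rad).
It fails at once if a mould is shifted by more than 30 mm or tipped (distance of any of mould_small, mould_square, mould_round, mould_long from where it was at the start of the episode above 0.03 m or angle between any of mould_small, mould_square, mould_round, mould_long's own z axis and vertical above 0.35 rad).
It fails at once if the jar or the cup is knocked over (angle between any of jar, cup's own z axis and vertical above 0.7 rad).
It also fails if it takes over 93 s, if anything falls off the work surface, if the arm or the gripper's body presses on something with over 40 N, if the wrist force passes 120 N, or if a joint passes its speed limit or range.

### The arm

A 7-joint arm with a two-finger parallel gripper is mounted at the origin on the work surface. World frame = base frame: x ahead of the robot, y to its left, z up, the work surface at z = 0. Lengths are in m, angles in rad, forces in N, time in s.
With the tool pointing down it reaches from about 0.35 to 0.9 m from the base axis. Payload 19.9 kg.
Tool frame: the origin (TCP) lies at the centre of the arm's flange, where the gripper is bolted on; the fingertips stand 173 mm ahead of it and the grasp point (between the pads) lies 155 mm ahead of it; z points along the fingers, y is the line along which they close (so a half turn about z gives the same grasp; the last joint's range is limited). The gripper opens to 85 mm and grips with 20 to 120 N. Pads are 22 mm wide; open, the fingers measure 114 mm over their backs; the gripper's body (76 mm by 85 mm) begins 54 mm behind the grasp point. The pads swing forward as they close: fully open they stand 13 mm farther back than shut.
Start: joints at [-1.323, 0.417, -0.01, 1.614, 0.005, 1.111, -0.053], TCP at [0.179, 0.599, 0.405] pointing down, gripper open.
Joint ranges: [-2.81, 2.81], [-0.39, 2.02], [-1.27, 1.25], [0.06, 2.57], [-1.19, 4.33], [0.19, 2], [-2.82, 2.82]. Speed limits (rad/s): [1.89, 1.89, 2.39, 2.39, 3.01, 3.01, 3.01].

### API

Orientations are given as a unit quaternion [x, y, z, w].
In Python, from cell import manip, grab_frame gives the robot as it stands.
- The arm moves only by the shell command python3 -m creep 'ROWS' [OPENING] [FORCE]. ROWS is JSON, a list that holds one entry, the list of rows, each a list of 4 numbers: the shift along the tool's x, y, z in cm, then the turn about the tool's z in rad. In form: [[[x, y, z, roll], ...]]. A call has 1 to 12 rows; each row shifts and turns the commanded pose from where the row before left it, along the tool's axes as they then stand; what a row does not reach is not made up. A row lasts 1/10 s, in which the tool goes at most 50 mm and 8.59 degrees, less where a joint would pass 70% of its speed; a pose out of reach is approached as far as the arm can. A call with a gripper value outside its range is refused whole. OPENING is the gripper command: -1 is fully open, 1 is shut, values between are in proportion, set as the call begins (- or left out, the last holds). The fingers move at their own pace and stop on an object; FORCE is the grip in N (left out, the last holds). Time passes only in rows, so rows that do not move let the fingers close. It gives the time, the measured TCP pose, the force, the opening and the grip force at its end, in the units of the state.
- manip.sense(): the state, without advancing time (a new reading comes with each control period).
- grab_frame(name): name is "side" or "top"; returns a dict with "frame" (420x560x3 uint8, blue, green, red), "fx", "fy", "cx", "cy" (pixels), "R" (3x3) and "t" (3): a world point X has camera coordinates R X + t. Camera axes: x right, y down, z forward; pixel columns grow to the right and rows downward; lengths in m; the calibration is good to about 2 mm. A picture is of the moment at which its call begins. There is no depth.
- manip.job_done(): hands the job in; it is judged then, once.
The state is a dict: "time_s": time; "joint_positions": joint angles; "joint_vel": joint speeds; "effort": joint torques, N m; "tcp_pos": TCP position; "orientation": TCP orientation; "wrist_force": force on the tool from outside, world axes, zero at the start; "torque": the same for the moment, N m; "width": finger opening in m; "gripper_force": force on a finger pad.
Only numpy, scipy, OpenCV 4.12 (cv2) and the standard library are available. Lean on these libraries where they do the work, as an engineer would, in place of code of your own. Each camera call takes 0.05 s, during which the arm holds its last target. There are 200 camera calls.

## Working session

There is one attempt and no reset: what is moved stays moved. The work goes in short steps, Python scripts to look and compute and a shell command to move; the robot and the scene stay as the last step left them, time stands still between calls to the robot, and variables do not carry over. Pictures are saved under pics/ and viewed, at most 14 in all, crops included, and the job is handed in when it is done.

```bash
mkdir -p pics; ls
python3 - <<'E'
from cell import manip, grab_frame
import cv2
for n in("top","side"):
    f=grab_frame(n); cv2.imwrite(f"pics/{n}0.png",f["frame"]); print(n,f["fx"],f["fy"],f["cx"],f["cy"],f["R"],f["t"])
print(manip.sense())
E
```

```text
pics
top 501.16190747339016 501.16190747339016 282.5603346720117 216.45678140027007 [[ 0.01196183 -0.99978246  0.01708636]
 [-0.99545365 -0.01352133 -0.09428261]
 [ 0.09449313 -0.01588089 -0.99539884]] [-0.0234414  0.5036581  1.3316451]
side 390.7212726107331 390.7212726107331 275.4430548265376 208.56140677980784 [[ 0.98495684 -0.17225821  0.01367928]
 [-0.11833952 -0.73009984 -0.67301559]
 [ 0.1259197   0.66127251 -0.73950179]] [-0.50373593  0.13257239  0.93365611]
{'time_s': 0.1, 'joint_positions': array([-1.32247989,  0.41793736, -0.01030951,  1.6140716 ,  0.00468388,
        1.11072169, -0.05300475]), 'joint_vel': array([ 2.29118026e-03, -5.33378899e-04,  6.04826064e-04, -2.01984905e-03,
        1.71801831e-03, -9.76040879e-05, -3.34360088e-04]), 'effort': array([ 8.99125989e-04, -8.65814996e+01,  6.80689942e-01, -4.35639632e+01,
        1.93143287e-02,  4.93431377e-03,  3.31764120e-06]), 'tcp_pos': array([0.17856808, 0.59883528, 0.4041261 ]), 'orientation': array([ 1.44400676e-01,  9.89519143e-01, -5.55082758e-04, -4.60361531e-05]), 'wrist_force': array([-0.40830988, -0.66309197,  0.71805213]), 'torque': array([ 0.043173  , -0.01045319, -0.00662688]), 'gripper_force': 0.0, 'width': 0.08547630601865919}
```

View pics/top0.png

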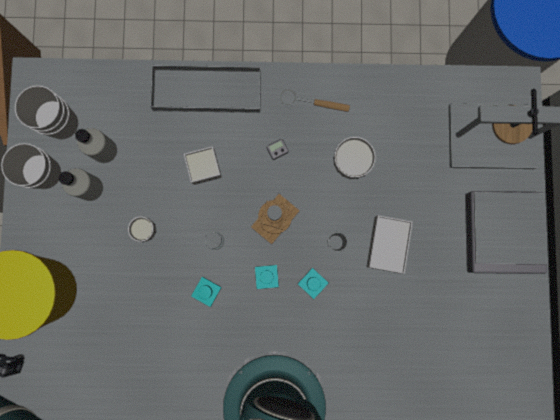

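View pics/side0.png

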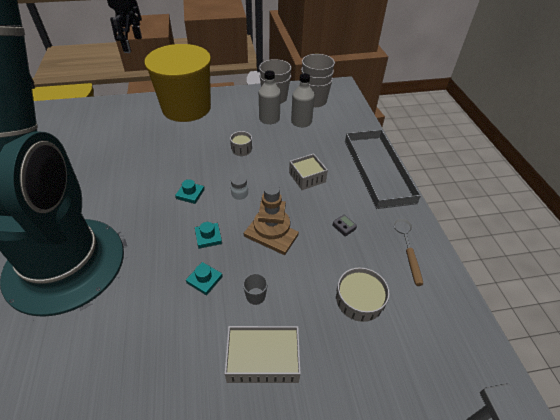

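The top picture shows the stack at (275,215) and the moulds: small (142,229), square (203,165), round (354,158), long (391,244). The jar is at (214,241) and the cup at (337,241). There are three turquoise look-alikes at (206,291), (266,277) and (313,283). The beech follower_square is the second tier of the stack, so the turquoise ones are left alone. I'll confirm in enlarged crops.

Run:
```python
import cv2,numpy as np
a=cv2.imread("pics/top0.png");s=cv2.imread("pics/side0.png")
def crop(im,cx,cy,w=80,h=60,k=5): 
    c=cv2.resize(im[cy-h//2:cy+h//2,cx-w//2:cx+w//2],None,fx=k,fy=k,interpolation=cv2.INTER_CUBIC)
    for i in range(0,w,10): cv2.putText(c,str(cx-w//2+i),(i*k,8),0,.3,(0,0,255));cv2.line(c,(i*k,10),(i*k,14),(0,0,255))
    for j in range(0,h,10): cv2.putText(c,str(cy-h//2+j),(0,j*k+4),0,.3,(0,255,0));cv2.line(c,(20,j*k),(24,j*k),(0,255,0))
    return c
cv2.imwrite("pics/m.png",np.vstack([np.hstack([crop(a,142,229),crop(a,203,165)]),np.hstack([crop(a,354,158),crop(a,391,244)])]))
cv2.imwrite("pics/s.png",np.hstack([crop(a,275,215,50,60,8),crop(s,270,215,50,60,8)]))
# contours of bright regions
m=cv2.inRange(a,(130,130,130),(255,255,255))
g=cv2.cvtColor(a,cv2.COLOR_BGR2GRAY)
for t in(130,150):
  cs,_=cv2.findContours((g>t).astype(np.uint8),cv2.RETR_EXTERNAL,cv2.CHAIN_APPROX_NONE)
  for c in cs:
    if 250<cv2.contourArea(c)<4000:
        r=cv2.minAreaRect(c);
        if 110<r[0][0]<430 and 120<r[0][1]<300: print(t,np.round(r[0],1),np.round(r[1],1),round(r[2],1))
```

```text
130 [141.5 229. ] [20.6 20.1] 26.6
130 [390.5 243.9] [35.1 52.5] 10.3
130 [201.  163.9] [29.1 30.1] 75.3
130 [353.8 158.6] [36.7 35.8] 63.4
150 [141.7 229.1] [19.2 18.3] 26.6
150 [389.5 244.7] [32.1 49.8] 9.5
150 [202.2 164.9] [25.8 27.5] 75.4
150 [354.  157.5] [33. 34.] 90.0
```

View pics/m.png

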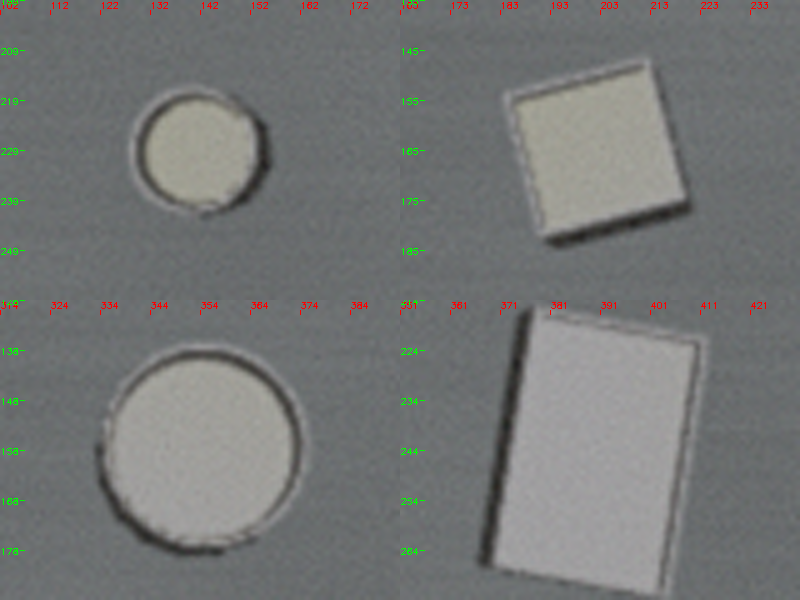

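View pics/s.png

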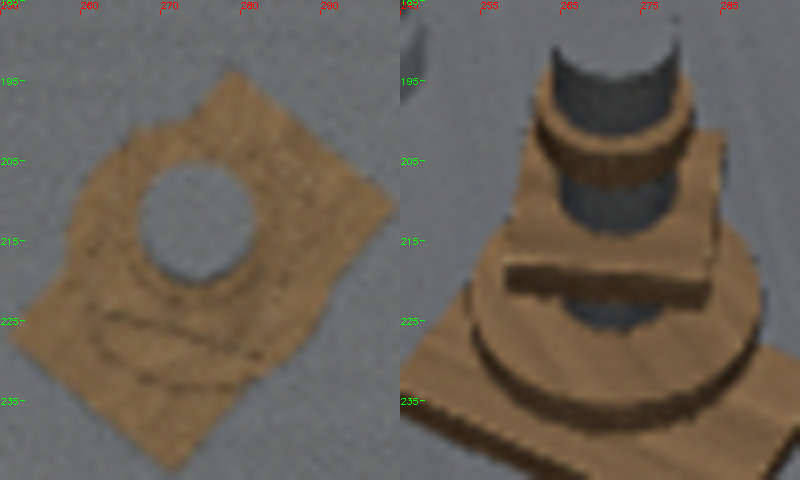

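The moulds' rims and the stack are clear in the crops. The beech square plate is the second tier. It has the plain 36 mm puck in a 60 mm beech plate, and the turquoise ones stand on the table. Next I convert the pixels to positions and check them with an overlay.

```bash
cat > h.py <<'E'
import numpy as np,cv2
from cell import manip,grab_frame
def unproj(f,px,z):
    d=f["R"].T@np.array([(px[0]-f["cx"])/f["fx"],(px[1]-f["cy"])/f["fy"],1]); c=-f["R"].T@f["t"]
    return (c+d*(z-c[2])/d[2])[:2]
def proj(f,X):
    c=np.asarray(X)@np.array(f["R"]).T+f["t"]; return c[:,:2]/c[:,2:]*[f["fx"],f["fy"]]+[f["cx"],f["cy"]]
def circ(x,y,r,z): t=np.linspace(0,2*np.pi,60); return np.c_[x+r*np.cos(t),y+r*np.sin(t),0*t+z]
def rect(x,y,lx,ly,a,z):
    p=np.array([[1,1],[-1,1],[-1,-1],[1,-1],[1,1]])*[lx/2,ly/2]; c,s=np.cos(a),np.sin(a)
    return np.c_[p@np.array([[c,s],[-s,c]])+[x,y],np.full(5,z)]
def crop(f,cs,cx,cy,w,h,k):
    c=cv2.resize(f["frame"][cy-h//2:cy+h//2,cx-w//2:cx+w//2],None,fx=k,fy=k,interpolation=cv2.INTER_CUBIC)
    for P,col in cs: cv2.polylines(c,[np.int32((proj(f,P)-[cx-w//2,cy-h//2]+.5)*k*8)],False,col,1,cv2.LINE_AA,3)
    return c
E
python3 - <<'E'
from h import *
f=grab_frame("top");g=grab_frame("side")
U=lambda p,z,c=f:unproj(c,p,z)
def quad(ps,z):
    P=np.array([U(p,z) for p in ps]); e=[P[(i+1)%4]-P[i] for i in range(4)]
    return P.mean(0),[round(float(np.hypot(*v))*1e3,1) for v in e],[round(float(np.degrees(np.arctan2(v[1],v[0]))),1) for v in e]
print("small",U((141.2,229.0),.048)); print("round",U((314+204/5,128+(45+251)/10/1),.048))
print("square",quad([(163+105/5,135+95/5),(163+250/5,135+58/5),(163+288/5,135+198/5),(163+147/5,135+236/5)],.048))
print("long",quad([(351+130/5,214+6/5),(351+307/5,214+38/5),(351+267/5,214+297/5),(351+92/5,214+267/5)],.048))
print("puck",U((274.5,212.75),.168))
print("flong",quad([(279.1,193.5),(299.75,210.9),(271.5,244),(251,226.9)],.016))
a,b,c=U((258.1,217.8),.1,g),U((284,220.4),.1,g),U((285.3,201.6),.1,g)
print("fsq",a,b,c,np.hypot(*(a-b)),np.degrees(np.arctan2(*(b-a)[::-1])),np.hypot(*(c-b)),(a+c)/2)
print("jar",U((214,241),.058),"cup",U((337,241),.055))
E
```

```text
small [0.46333967 0.35588778]
round [ 0.66351085 -0.20930862]
square (array([0.63888386, 0.19928066]), [79.9, 79.0, 77.6, 79.9], [-74.5, -163.7, 106.2, 18.0])
long (array([ 0.43143437, -0.30471583]), [95.9, 139.4, 93.7, 140.3], [-99.5, 170.5, 81.0, -8.6])
puck [0.49898177 0.00488367]
flong (array([0.49813687, 0.00232831]), [73.8, 118.5, 72.4, 119.1], [-129.6, 140.3, 50.9, -39.1])
fsq [ 0.46638707 -0.01560543] [ 0.52434866 -0.03309986] [0.53861926 0.02513717] 0.06054420929657006 -16.795286235507447 0.05996000238730897 [0.50250317 0.00476587]
jar [0.43369935 0.16230122] cup [ 0.43795278 -0.16077612]
```

Sizes match the given ones to about 2 mm. Now an overlay check in both views.

```bash
cat >> h.py <<'E'
R=np.radians
M=[]
for z in(.048,):
    M+=[(circ(.4633,.3559,.0335,z),(0,0,255)),(rect(.6389,.1993,.08,.08,R(16),z),(0,0,255)),(circ(.6635,-.2093,.0555,z),(0,0,255)),(rect(.4314,-.3047,.14,.094,R(-9),z),(0,0,255))]
S=[(circ(.499,.0045,.018,.168),(255,0,0)),(circ(.499,.0045,.023,.142),(255,0,255)),(rect(.5015,.0045,.06,.06,R(-16.5),.1),(0,255,0)),(circ(.499,.003,.045,.058),(0,255,255)),(rect(.498,.0025,.12,.074,R(-39.3),.016),(0,0,255))]
E
python3 - <<'E'
from h import *
f=grab_frame("top");g=grab_frame("side")
print([np.round(proj(g,P).mean(0)) for P,_ in M])
A=np.hstack([crop(f,S,275,215,66,50,6),crop(g,S,270,215,66,50,6)])
B=np.hstack([crop(g,M,*c,50,50,4) for c in((241,144),(308,171))]+[crop(g,M,*c,96,72,4)[:200,:196] for c in((370,305),(270,358))])
cv2.imwrite("pics/ov.png",np.vstack([A,np.pad(B,((0,0),(0,max(0,A.shape[1]-B.shape[1])),(0,0)))[:,:A.shape[1]]]))
E
```

```text
[array([240., 138.]), array([309., 164.]), array([362., 290.]), array([269., 346.])]
```

View pics/ov.png

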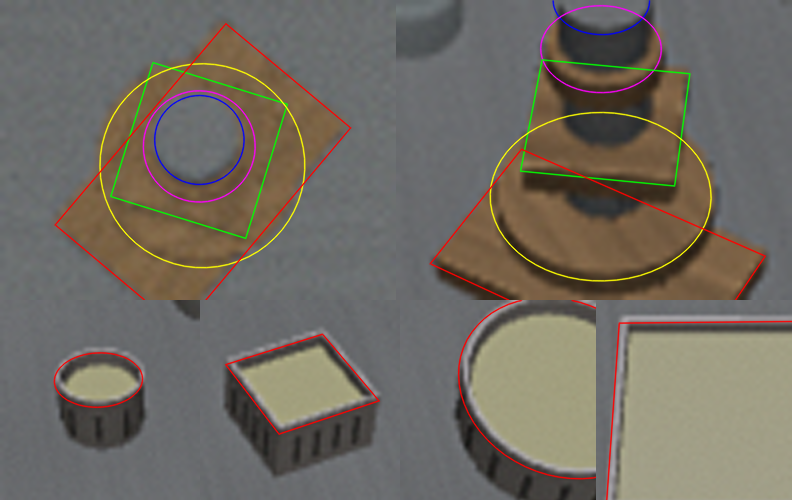

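All models fit to 1–2 mm. Start: turn the tool to yaw 90° (tool x = +Y, tool y = +X) and travel to above the stack.

```bash
cat >> h.py <<'E'
def go(x,y,z,yaw=None):
    s=manip.sense(); p=np.array(s["tcp_pos"]); q=s["orientation"]
    from scipy.spatial.transform import Rotation as Q
    m=Q.from_quat(q).as_matrix(); th=np.arctan2(m[1,0],m[0,0])
    print("t",round(s["time_s"],1),"pos",np.round(p,4),"yaw",round(np.degrees(th),1),"tilt",round(float(np.degrees(np.arccos(-m[2,2]))),2),"w",round(s["width"],4),"gf",round(s["gripper_force"],1),"F",np.round(s["wrist_force"],1))
    print("move cm",np.round(m.T@(np.array([x,y,z])-p)*100,2),"roll",None if yaw is None else round(-(np.radians(yaw)-th),3))
E
python3 -m creep '[[[0,0,0,0.14],[0,0,0,0.14],[0,0,0,0.14],[0,0,0,0.14],[0,0,0,0.14],[0,0,0,0.14],[0,0,0,0.14],[0,0,0,0.14],[0,0,0,0.14],[0,0,0,0.02],[0,0,0,0],[0,0,0,0]]]' -1 60
python3 -m creep '[[[-3,1.6,0,0],[-3,1.6,0,0],[-3,1.6,0,0],[-3,1.6,0,0],[-3,1.6,0,0],[-3,1.6,0,0],[-3,1.6,0,0],[-3,1.6,0,0],[-3,1.6,0,0],[-3,1.6,0,0],[0,0,0,0]]]'
python3 -c "
from h import *
go(.499,.0045,.36,90)"
```

```text
time_s: 1.5
tcp_pos: [0.1785, 0.599, 0.4047]
orientation: [0.706, 0.709, -0.0, 0.0]
wrist_force: [-0.2, 0.1, -0.9]
width: 0.0851
gripper_force: 0.0
time_s: 2.6
tcp_pos: [0.3407, 0.2956, 0.405]
orientation: [0.708, 0.707, 0.0, 0.0]
wrist_force: [-1.7, 1.1, 0.3]
width: 0.0856
gripper_force: 0.0
t 2.6 pos [0.3407 0.2956 0.405 ] yaw 89.9 tilt 0.03 w 0.0856 gf 0.0 F [-1.7  1.1  0.3]
move cm [-29.09  15.87   4.51] roll -0.002
```

```bash
python3 -m creep '[[[-3,1.6,0.4,0],[-3,1.6,0.4,0],[-3,1.6,0.4,0],[-3,1.6,0.4,0],[-3,1.6,0.4,0],[-3,1.6,0.4,0],[-3,1.6,0.4,0],[-3,1.6,0.4,0],[-3,1.6,0.4,0],[-2.1,1.5,0.9,0],[0,0,0,0],[0,0,0,0]]]'
python3 - <<'E'
from h import *
go(.499,.0045,.321,90)
f=grab_frame("top");g=grab_frame("side")
cv2.imwrite("pics/a1.png",np.hstack([crop(f,S[:3],275,215,66,66,6),crop(g,S[:3],270,195,66,66,6)]))
E
```

```text
time_s: 3.8
tcp_pos: [0.4982, 0.0082, 0.3595]
orientation: [0.706, 0.708, -0.0, -0.0]
wrist_force: [-0.5, 0.3, 0.7]
width: 0.0851
gripper_force: 0.0
t 3.8 pos [0.4982 0.0082 0.3595] yaw 90.1 tilt 0.05 w 0.0851 gf 0.0 F [-0.5  0.3  0.7]
move cm [-0.37  0.08  3.85] roll 0.002
```

View pics/a1.png

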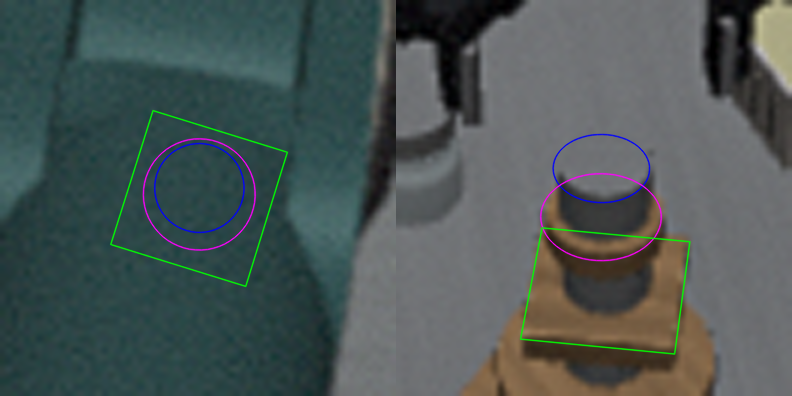

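The gripper hangs centred over the stack: in the side crop the fingers are at (470,85) and (725,60), with the puck at (605,190) between them. Descend and grip.

```bash
python3 -m creep '[[[-0.3,0.2,0,0],[0,0,0.8,0],[0,0,0.8,0],[0,0,0.8,0],[0,0,0.8,0],[0,0,0.6,0],[0,0,0,0],[0,0,0,0]]]'
python3 -c "
from h import *
go(.500,.0045,.321,90)"
python3 -m creep '[[[0,0,0,0],[0,0,0,0],[0,0,0,0],[0,0,0,0],[0,0,0,0],[0,0,0,0],[0,0,0,0],[0,0,0,0]]]' 0.6 50
python3 -c "
from h import *
go(.500,.0045,.321,90)"
```

```text
time_s: 4.7
tcp_pos: [0.5003, 0.0052, 0.3217]
orientation: [0.707, 0.707, -0.0, 0.0]
wrist_force: [-0.5, 0.1, 0.3]
width: 0.0852
gripper_force: 0.0
t 4.7 pos [0.5003 0.0052 0.3217] yaw 90.0 tilt 0.02 w 0.0852 gf 0.0 F [-0.5  0.1  0.3]
move cm [-0.07 -0.03  0.07] roll 0.001
time_s: 5.5
tcp_pos: [0.5005, 0.0052, 0.3221]
orientation: [0.707, 0.707, 0.0, 0.0]
wrist_force: [0.6, 0.5, 5.9]
width: 0.0341
gripper_force: 49.4
t 5.5 pos [0.5005 0.0052 0.3221] yaw 90.1 tilt 0.06 w 0.0341 gf 49.4 F [0.6 0.5 5.9]
move cm [-0.07 -0.05  0.11] roll 0.001
```

Gripped. Lift and carry to the small mould.

```bash
python3 -m creep '[[[0,0,-0.5,0],[0,0,-1,0],[0,0,-1,0],[0,0,-0.5,0],[1,-0.2,0,0],[2,-0.2,0,0],[3,-0.4,0,0],[3,-0.4,0,0],[3,-0.4,0,0],[3,-0.4,0,0],[3,-0.4,0,0],[3,-0.4,0,0]]]'
python3 -m creep '[[[3,-0.4,0,0],[3,-0.4,0.5,0],[3,-0.2,1,0],[2.5,-0.2,1,0],[1.5,0,1,0],[1,0,1,0],[0,0,1,0],[0,0,1,0],[0,0,0,0],[0,0,0,0]]]'
python3 - <<'E'
from h import *
go(.4633,.3559,.232,90)
f=grab_frame("top");g=grab_frame("side")
p=manip.sense()["tcp_pos"]
u=p[2]-.196
T=[(circ(p[0],p[1],.023,u),(255,0,255)),(circ(p[0],p[1],.023,u+.016),(255,0,255))]
cv2.imwrite("pics/a2.png",np.hstack([crop(f,M[:1],142,229,66,66,6),crop(g,M[:1]+T,241,130,66,66,6)]))
E
```

```text
time_s: 6.7
tcp_pos: [0.4711, 0.2172, 0.3515]
orientation: [0.707, 0.708, -0.0, -0.0]
wrist_force: [0.7, 0.1, -1.2]
width: 0.0342
gripper_force: 50.0
time_s: 7.7
tcp_pos: [0.4602, 0.3544, 0.2868]
orientation: [0.707, 0.707, -0.0, 0.0]
wrist_force: [-0.1, -0.1, -1.6]
width: 0.0343
gripper_force: 50.1
t 7.7 pos [0.4602 0.3544 0.2868] yaw 90.0 tilt 0.02 w 0.0343 gf 50.1 F [-0.1 -0.1 -1.6]
move cm [0.15 0.31 5.48] roll -0.0
```

View pics/a2.png

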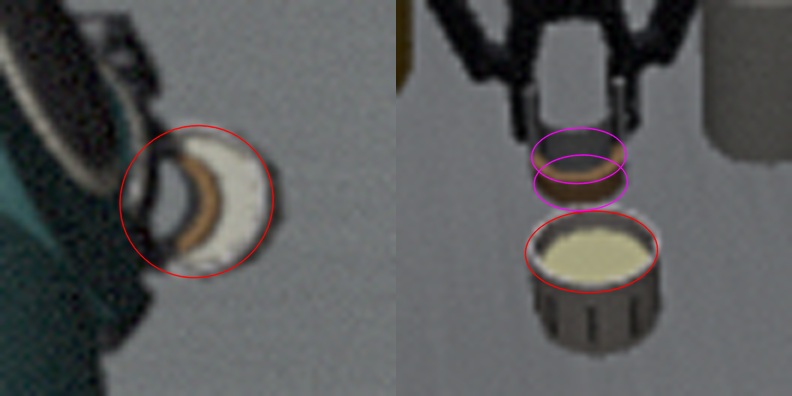

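The follower hangs where predicted, level above the mould (side crop: plate (580,170), mould rim (595,250)). The mould sits about 1 px further right, so I aim for x ≈ 0.465. Descending.

```bash
python3 -m creep '[[[0.1,0.45,0,0],[0,0,1,0],[0,0,1,0],[0,0,1,0],[0,0,1,0],[0,0,0.6,0],[0,0,0.4,0],[0,0,0.2,0],[0,0,0.2,0],[0,0,0,0],[0,0,0,0]]]'
python3 -c "
from h import *
go(.465,.3559,.232,90)"
```

```text
time_s: 8.9
tcp_pos: [0.4644, 0.3563, 0.2329]
orientation: [0.707, 0.707, 0.0, 0.0]
wrist_force: [-0.2, 0.3, -2.1]
width: 0.034
gripper_force: 50.1
t 8.9 pos [0.4644 0.3563 0.2329] yaw 90.1 tilt 0.01 w 0.034 gf 50.1 F [-0.2  0.3 -2.1]
move cm [-0.04  0.06  0.09] roll 0.001
```

```bash
python3 -m creep '[[[0,0,0.1,0],[0,0,0.1,0],[0,0,0,0]]]'
python3 -m creep '[[[0,0,0,0],[0,0,0,0],[0,0,0,0],[0,0,0,0]]]' 0
python3 -m creep '[[[0,0,0,0],[0,0,0,0],[0,0,-1,0],[0,0,-2,0],[0,0,-3,0],[0,0,-3,0],[0,0,-2,0],[0,0,0,0],[0,0,0,0]]]' -1
python3 -c "
from h import *
go(.501,.0045,.33,90)"
```

```text
time_s: 9.2
tcp_pos: [0.4647, 0.3562, 0.2321]
orientation: [0.707, 0.707, 0.001, -0.0]
wrist_force: [-6.2, -4.0, 21.0]
width: 0.0343
gripper_force: 52.3
time_s: 9.6
tcp_pos: [0.4643, 0.3563, 0.2307]
orientation: [0.707, 0.707, -0.0, 0.0]
wrist_force: [-0.5, -0.6, 0.1]
width: 0.0427
gripper_force: 0.0
time_s: 10.5
tcp_pos: [0.4642, 0.3562, 0.3412]
orientation: [0.707, 0.707, 0.0, -0.0]
wrist_force: [0.4, 0.4, 0.2]
width: 0.0851
gripper_force: 0.0
t 10.5 pos [0.4642 0.3562 0.3412] yaw 90.1 tilt 0.04 w 0.0851 gf 0.0 F [0.4 0.4 0.2]
move cm [-35.17   3.64   1.1 ] roll 0.001
```

```bash
python3 -m creep '[[[-3,0.3,0,0],[-3,0.3,0,0],[-3,0.3,0,0],[-3,0.3,0,0],[-3,0.3,0,0],[-2,0.3,0,0],[0,0,0,0],[0,0,0,0]]]'
python3 - <<'E'
from h import *
go(.501,.0045,.30,90)
f=grab_frame("top");g=grab_frame("side")
m=[(circ(.465,.356,.023,.052),(255,0,255))]
P=[(circ(.501,.0045,.018,.126),(255,0,0)),S[2]]
cv2.imwrite("pics/a3.png",np.vstack([np.hstack([crop(f,m,142,229,60,46,6),crop(g,m,241,144,60,46,6)]),np.hstack([crop(f,P,275,215,60,50,6),crop(g,P,270,205,60,50,6)])]))
E
```

```text
time_s: 11.3
tcp_pos: [0.4824, 0.1862, 0.3402]
orientation: [0.707, 0.707, -0.0, -0.0]
wrist_force: [0.5, 0.6, 0.4]
width: 0.0852
gripper_force: 0.0
t 11.3 pos [0.4824 0.1862 0.3402] yaw 90.0 tilt 0.06 w 0.0852 gf 0.0 F [0.5 0.6 0.4]
move cm [-18.17   1.86   4.03] roll 0.0
```

View pics/a3.png

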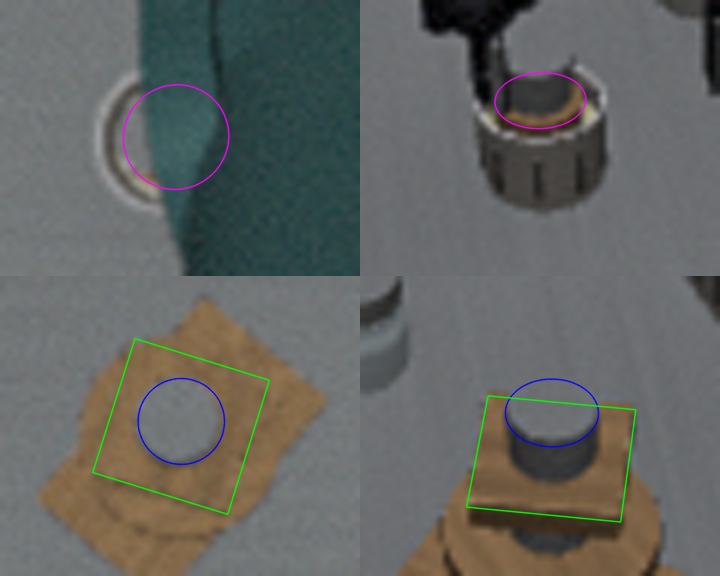

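The small follower is seated in its mould (side crop (540,115)). The square's puck top is at (552,412), as predicted. Next, the square.

```bash
python3 -m creep '[[[-3,0.3,0,0],[-3,0.3,0,0],[-3,0.3,0,0],[-3,0.3,0,0],[-3,0.3,0,0],[-2,0.3,0.5,0],[-1.1,0.1,1,0],[0,0,1,0],[0,0,1,0],[0,0,1,0],[0,0,0,0],[0,0,0,0]]]'
python3 -c "
from h import *
go(.501,.0045,.280,90)"
```

```text
time_s: 12.6
tcp_pos: [0.5017, 0.0057, 0.2956]
orientation: [0.706, 0.708, -0.0, -0.0]
wrist_force: [-0.1, 0.2, 0.5]
width: 0.0856
gripper_force: 0.0
t 12.6 pos [0.5017 0.0057 0.2956] yaw 90.1 tilt 0.03 w 0.0856 gf 0.0 F [-0.1  0.2  0.5]
move cm [-0.12 -0.07  1.56] roll 0.002
```

```bash
python3 -m creep '[[[-0.1,0,0.8,0],[0,0,0.7,0],[0,0,0,0],[0,0,0,0]]]'
python3 -m creep '[[[0,0,0,0],[0,0,0,0],[0,0,0,0],[0,0,0,0],[0,0,0,0],[0,0,0,0],[0,0,0,0],[0,0,0,0]]]' 0.6 50
python3 -c "
from h import *
go(.501,.0045,.280,90)"
python3 -m creep '[[[0,0,-0.4,0],[0,0,-0.8,0],[0,0,-1,0],[0,0,-1,-0.1],[0,0,-0.5,-0.1],[0,0,0,-0.1],[0,0,0,-0.1],[0,0,0,-0.1],[0,0,0,-0.067],[0,0,0,0],[0,0,0,0]]]'
python3 -c "
from h import *
go(.6389,.1993,.280,122.5)"
```

```text
time_s: 13.0
tcp_pos: [0.5017, 0.0042, 0.2806]
orientation: [0.707, 0.707, -0.0, -0.0]
wrist_force: [0.7, 0.6, 0.2]
width: 0.0855
gripper_force: 0.0
time_s: 13.8
tcp_pos: [0.502, 0.0042, 0.2811]
orientation: [0.707, 0.707, 0.0, 0.0]
wrist_force: [0.5, 0.0, 6.2]
width: 0.0342
gripper_force: 49.4
t 13.8 pos [0.502  0.0042 0.2811] yaw 90.1 tilt 0.06 w 0.0342 gf 49.4 F [0.5 0.  6.2]
move cm [ 0.03 -0.1   0.11] roll 0.001
time_s: 14.9
tcp_pos: [0.5017, 0.0042, 0.3182]
orientation: [0.482, 0.876, 0.0, 0.0]
wrist_force: [1.0, 0.4, -2.3]
width: 0.0343
gripper_force: 49.9
t 14.9 pos [0.5017 0.0042 0.3182] yaw 122.4 tilt 0.03 w 0.0343 gf 49.9 F [ 1.   0.4 -2.3]
move cm [ 9.12 22.04  3.82] roll -0.002
```

```bash
python3 -m creep '[[[0.4,1,0,0],[0.9,2.2,0,0],[0.9,2.2,0,0],[0.9,2.2,0,0],[0.9,2.2,0,0],[0.9,2.2,0,0],[0.9,2.2,0,0],[0.9,2.2,0,0],[0.9,2.2,0,0],[0.9,2.2,0,0],[0.6,1.2,1,0],[0,0,1,0]]]'
python3 -m creep '[[[0,0,1,0],[0,0,0,0],[0,0,0,0]]]'
python3 - <<'E'
from h import *
go(.6389,.1993,.233,122.4)
f=grab_frame("top");g=grab_frame("side")
p=manip.sense()["tcp_pos"]
u=p[2]-.197
T=[(rect(p[0],p[1],.06,.06,R(16),u+.016),(255,0,255)),(circ(p[0],p[1],.018,u+.016),(255,0,255))]
cv2.imwrite("pics/a4.png",np.hstack([crop(f,M[1:2]+T,203,165,66,66,6),crop(g,M[1:2]+T,308,160,66,66,6)]))
E
```

```text
time_s: 16.1
tcp_pos: [0.6383, 0.2016, 0.2963]
orientation: [0.48, 0.877, 0.0, -0.0]
wrist_force: [-0.8, 0.3, -2.9]
width: 0.0341
gripper_force: 50.1
time_s: 16.4
tcp_pos: [0.638, 0.1985, 0.2876]
orientation: [0.481, 0.877, -0.0, -0.0]
wrist_force: [-0.0, -0.4, -1.3]
width: 0.0342
gripper_force: 50.1
t 16.4 pos [0.638  0.1985 0.2876] yaw 122.5 tilt 0.04 w 0.0342 gf 50.1 F [-0.  -0.4 -1.3]
move cm [0.02 0.12 5.46] roll 0.001
```

View pics/a4.png

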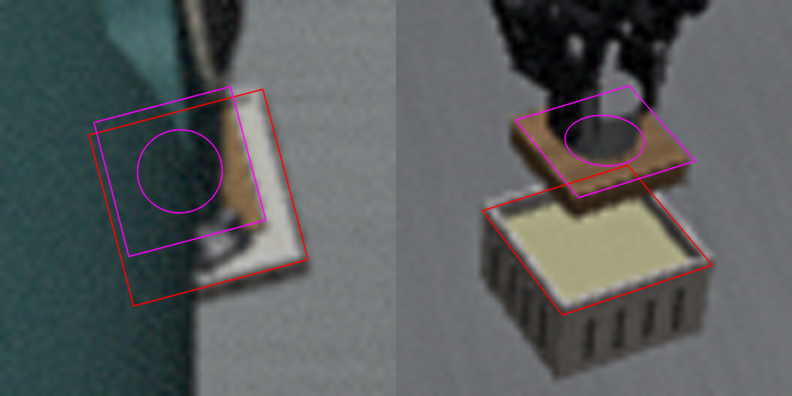

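Square follower and mould agree in angle and position (side crop: plate (605,145), rim (600,240)). Descend.

```bash
python3 -m creep '[[[0,0.1,0.6,0],[0,0,1,0],[0,0,1,0],[0,0,1,0],[0,0,1,0],[0,0,0.4,0],[0,0,0.2,0],[0,0,0.2,0],[0,0,0,0],[0,0,0,0]]]'
python3 -c "
from h import *
go(.6389,.1993,.233,122.4)"
```

```text
time_s: 17.5
tcp_pos: [0.6391, 0.1999, 0.234]
orientation: [0.481, 0.877, 0.0, 0.0]
wrist_force: [-0.1, 0.4, -1.9]
width: 0.0337
gripper_force: 50.1
t 17.5 pos [0.6391 0.1999 0.234 ] yaw 122.5 tilt 0.03 w 0.0337 gf 50.1 F [-0.1  0.4 -1.9]
move cm [-0.04 -0.05  0.1 ] roll 0.003
```

```bash
python3 -m creep '[[[0,0,0.1,0],[0,0,0,0]]]'
python3 -m creep '[[[0,0,0,0],[0,0,0,0],[0,0,0,0],[0,0,0,0]]]' 0
python3 -m creep '[[[0,0,0,0],[0,0,0,0],[0,0,-1,0],[0,0,-2,0],[0,0,-3,0],[0,0,-2,0],[0,0,0,0.1],[0,0,0,0.15],[0,0,0,0.15],[0,0,0,0.1],[0,0,0,0.065],[0,0,0,0]]]' -1
python3 -m creep '[[[-1,-1,0,0],[-2,-1.5,0,0],[-3,-2,0,0],[-3,-2,0,0],[0,0,0,0],[0,0,0,0]]]'
python3 - <<'E'
from h import *
go(.501,.0045,.30,90)
f=grab_frame("top");g=grab_frame("side")
m=[(rect(.639,.1998,.06,.06,R(16),.052),(255,0,255))]
P=[(circ(.500,.0035,.018,.084),(255,0,0)),(circ(.500,.0035,.045,.058),(0,255,0))]
cv2.imwrite("pics/a5.png",np.vstack([np.hstack([crop(f,m,203,165,60,46,6),crop(g,m,308,164,60,46,6)]),np.hstack([crop(f,P,275,215,60,50,6),crop(g,P,270,215,60,50,6)])]))
E
```

```text
time_s: 17.7
tcp_pos: [0.6392, 0.1999, 0.2333]
orientation: [0.481, 0.877, 0.0, 0.0]
wrist_force: [-1.1, 0.3, 4.8]
width: 0.0343
gripper_force: 50.6
time_s: 18.1
tcp_pos: [0.639, 0.1998, 0.2327]
orientation: [0.481, 0.877, -0.0, 0.0]
wrist_force: [0.3, -0.2, 0.4]
width: 0.0424
gripper_force: 0.0
time_s: 19.3
tcp_pos: [0.639, 0.2, 0.3133]
orientation: [0.706, 0.708, 0.0, 0.0]
wrist_force: [0.3, 0.1, 0.1]
width: 0.0855
gripper_force: 0.0
time_s: 19.9
tcp_pos: [0.5742, 0.1092, 0.3135]
orientation: [0.706, 0.708, 0.0, -0.0]
wrist_force: [0.4, -0.1, 1.0]
width: 0.0854
gripper_force: 0.0
t 19.9 pos [0.5742 0.1092 0.3135] yaw 90.2 tilt 0.06 w 0.0854 gf 0.0 F [ 0.4 -0.1  1. ]
move cm [-10.44  -7.37   1.34] roll 0.004
```

View pics/a5.png

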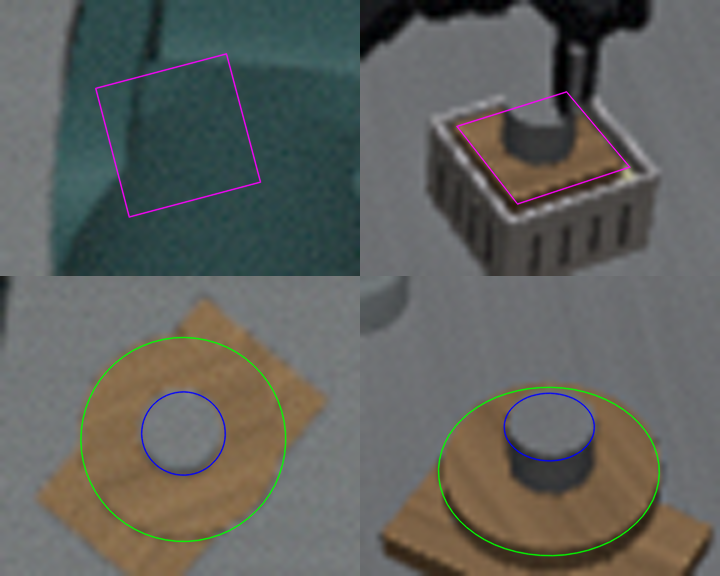

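Square is seated. The round follower's puck fits at (0.500, 0.004). Pick it.

```bash
python3 -m creep '[[[-2,-1.4,0,0],[-3,-2.1,0,0],[-3,-2.1,0,0],[-2,-1.4,0,0],[-0.6,-0.4,1,0],[0,0,1.5,0],[0,0,1.5,0],[0,0,1.5,0],[0,0,1,0],[0,0,0,0],[0,0,0,0]]]'
python3 -c "
from h import *
go(.5,.004,.238,90)"
```

```text
time_s: 21.1
tcp_pos: [0.5008, 0.0035, 0.2478]
orientation: [0.706, 0.708, -0.0, 0.0]
wrist_force: [-0.3, -0.2, -0.7]
width: 0.0854
gripper_force: 0.0
t 21.1 pos [0.5008 0.0035 0.2478] yaw 90.2 tilt 0.02 w 0.0854 gf 0.0 F [-0.3 -0.2 -0.7]
move cm [ 0.05 -0.08  0.98] roll 0.003
```

```bash
python3 -m creep '[[[0,0,0.6,0],[0,0,0.4,0],[0,0,0,0],[0,0,0,0]]]'
python3 -m creep '[[[0,0,0,0],[0,0,0,0],[0,0,0,0],[0,0,0,0],[0,0,0,0],[0,0,0,0],[0,0,0,0],[0,0,0,0]]]' 0.6 50
python3 -c "
from h import *
go(.5,.004,.238,90)"
python3 -m creep '[[[0,0,-0.4,0],[0,0,-0.8,0],[0,0,-1,0],[0,0,-1,0],[0,0,-1.2,0],[0,0,-0.8,0],[-1,0.8,0,0],[-2,1.5,0,0],[-2,1.5,0,0],[-2,1.5,0,0],[-2,1.5,0,0],[-2,1.5,0,0]]]'
python3 -m creep '[[[-2,1.5,0,0],[-2,1.5,0,0],[-2,1.5,0,0],[-2,1.5,0,0],[-1.5,1.2,0,0],[-0.8,0.3,0,0],[0,0,0,0],[0,0,0,0]]]'
python3 - <<'E'
from h import *
go(.6635,-.2093,.233,90)
f=grab_frame("top");g=grab_frame("side")
p=manip.sense()["tcp_pos"]
u=p[2]-.196
T=[(circ(p[0],p[1],.045,u+.016),(255,0,255)),(circ(p[0],p[1],.018,u+.016),(255,0,255))]
cv2.imwrite("pics/a6.png",np.hstack([crop(f,M[2:3]+T,354,158,66,66,6),crop(g,M[2:3]+T,362,280,80,80,5)[:396]]) if 0 else np.hstack([crop(f,M[2:3]+T,354,158,80,80,5),crop(g,M[2:3]+T,362,280,80,80,5)]))
E
```

```text
time_s: 21.5
tcp_pos: [0.5006, 0.0034, 0.2378]
orientation: [0.706, 0.708, -0.0, 0.0]
wrist_force: [0.3, -0.7, 0.5]
width: 0.0857
gripper_force: 0.0
time_s: 22.3
tcp_pos: [0.5008, 0.0034, 0.2381]
orientation: [0.706, 0.708, 0.0, 0.0]
wrist_force: [-2.0, -0.6, 9.7]
width: 0.0343
gripper_force: 48.9
t 22.3 pos [0.5008 0.0034 0.2381] yaw 90.2 tilt 0.03 w 0.0343 gf 48.9 F [-2.  -0.6  9.7]
move cm [ 0.06 -0.08  0.01] roll 0.003
time_s: 23.5
tcp_pos: [0.5847, -0.1078, 0.2895]
orientation: [0.706, 0.708, -0.0, -0.0]
wrist_force: [0.5, 0.4, -2.4]
width: 0.0344
gripper_force: 50.1
time_s: 24.3
tcp_pos: [0.6589, -0.2088, 0.2894]
orientation: [0.706, 0.708, -0.0, -0.0]
wrist_force: [-0.0, 0.4, -2.0]
width: 0.0343
gripper_force: 50.3
t 24.3 pos [ 0.6589 -0.2088  0.2894] yaw 90.2 tilt 0.04 w 0.0343 gf 50.3 F [-0.   0.4 -2. ]
move cm [-0.06  0.46  5.64] roll 0.003
```

View pics/a6.png

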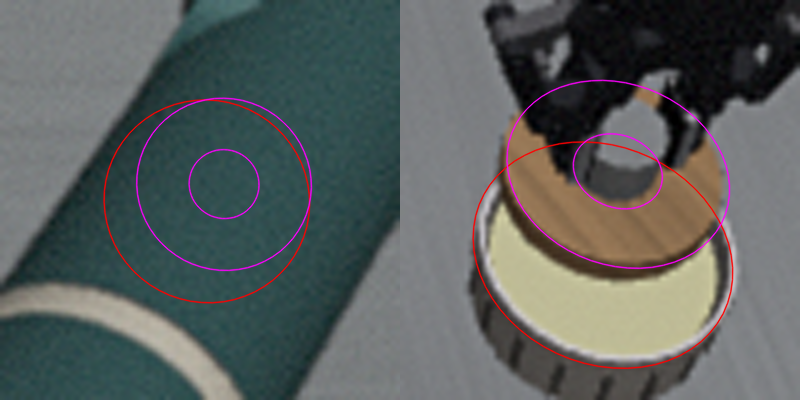

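The follower hangs level; the plate is about 1 px left of prediction, so I add 1–2 mm in x. Descend to the round mould.

```bash
python3 -m creep '[[[-0.1,0.6,0.6,0],[0,0,1,0],[0,0,1,0],[0,0,1,0],[0,0,1,0],[0,0,0.5,0],[0,0,0.2,0],[0,0,0.2,0],[0,0,0,0],[0,0,0,0]]]'
python3 -c "
from h import *
go(.665,-.2093,.232,90)"
```

```text
time_s: 25.4
tcp_pos: [0.6653, -0.2101, 0.2351]
orientation: [0.706, 0.708, 0.0, 0.0]
wrist_force: [0.1, -0.4, -1.3]
width: 0.0343
gripper_force: 50.3
t 25.4 pos [ 0.6653 -0.2101  0.2351] yaw 90.2 tilt 0.03 w 0.0343 gf 50.3 F [ 0.1 -0.4 -1.3]
move cm [ 0.08 -0.03  0.31] roll 0.003
```

```bash
python3 -m creep '[[[0,0,0.1,0],[0,0,0.1,0],[0,0,0.1,0],[0,0,0,0]]]'
python3 -m creep '[[[0,0,0,0],[0,0,0,0],[0,0,0,0],[0,0,0,0]]]' 0
python3 -m creep '[[[0,0,0,0],[0,0,0,0],[0,0,-1,0],[0,0,-2,0],[0,0,-3,0],[0,0,-1,0],[1,-1,0,0],[2,-1.5,0,0],[3,-2,0,0],[3,-2,0,0],[2,-1.5,0,0],[0,0,0,0]]]' -1
python3 - <<'E'
from h import *
go(.499,.0045,.30,90)
f=grab_frame("top");g=grab_frame("side")
m=[(circ(.665,-.21,.045,.052),(255,0,255))]
P=[(circ(.499,.0035,.018,.042),(255,0,0)),(rect(.499,.0035,.12,.074,R(-39.3),.016),(0,255,0))]
cv2.imwrite("pics/a7.png",np.vstack([np.hstack([crop(f,m,354,158,60,46,6),crop(g,m,362,290,60,46,6)]),np.hstack([crop(f,P,275,215,60,54,6),crop(g,P,270,225,60,54,6)])]))
E
```

```text
time_s: 25.8
tcp_pos: [0.6653, -0.2101, 0.2323]
orientation: [0.706, 0.708, 0.0, 0.0]
wrist_force: [-3.8, 1.9, 4.9]
width: 0.0339
gripper_force: 51.1
time_s: 26.2
tcp_pos: [0.6653, -0.2101, 0.2317]
orientation: [0.706, 0.708, -0.0, 0.0]
wrist_force: [-0.3, 0.2, 0.1]
width: 0.0425
gripper_force: 0.0
time_s: 27.4
tcp_pos: [0.5838, -0.0974, 0.302]
orientation: [0.705, 0.709, 0.0, -0.001]
wrist_force: [0.5, -0.3, -0.3]
width: 0.085
gripper_force: 0.0
t 27.4 pos [ 0.5838 -0.0974  0.302 ] yaw 90.4 tilt 0.12 w 0.085 gf 0.0 F [ 0.5 -0.3 -0.3]
move cm [10.24 -8.42  0.23] roll 0.006
```

View pics/a7.png

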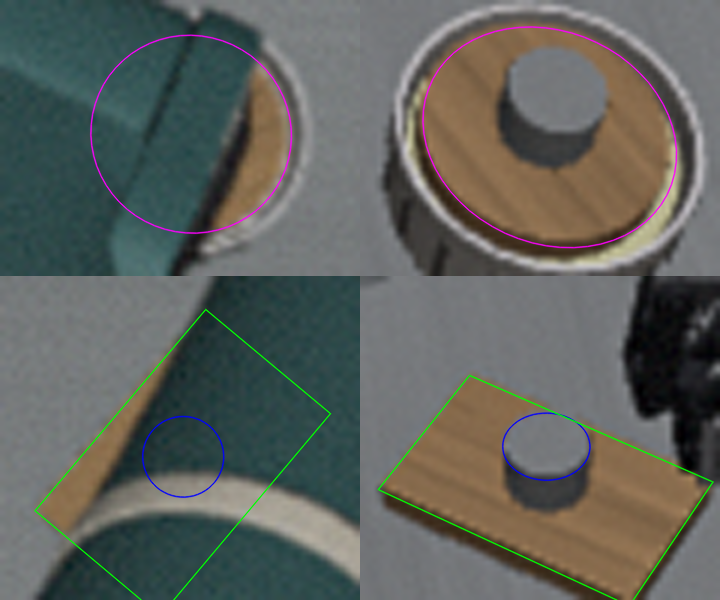

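The round follower is seated. The long follower is at (0.499, 0.0035) and −39.3°, matching in the side view. Pick it.

```bash
python3 -m creep '[[[1.1,-1,0,0],[3,-2.5,0,0],[3,-2.5,0,0],[2,-1.8,0,0],[1,-0.7,1,0],[0,0,1.5,0],[0,0,2,0],[0,0,2,0],[0,0,1.5,0],[0,0,1,0],[0,0,0,0],[0,0,0,0]]]'
python3 -c "
from h import *
go(.499,.0035,.196,90)"
```

```text
time_s: 28.7
tcp_pos: [0.4999, 0.0001, 0.212]
orientation: [0.706, 0.708, 0.0, 0.0]
wrist_force: [-0.2, 0.1, 0.0]
width: 0.0855
gripper_force: 0.0
t 28.7 pos [4.999e-01 1.000e-04 2.120e-01] yaw 90.1 tilt 0.02 w 0.0855 gf 0.0 F [-0.2  0.1  0. ]
move cm [ 0.34 -0.09  1.6 ] roll 0.003
```

```bash
python3 -m creep '[[[0.3,-0.1,0.8,0],[0,0,0.5,0],[0,0,0.3,0],[0,0,0,0],[0,0,0,0]]]'
python3 -m creep '[[[0,0,0,0],[0,0,0,0],[0,0,0,0],[0,0,0,0],[0,0,0,0],[0,0,0,0],[0,0,0,0],[0,0,0,0]]]' 0.6 60
python3 -c "
from h import *
go(.499,.0035,.196,90)"
python3 -m creep '[[[0,0,-0.5,0],[0,0,-1,0],[0,0,-1.5,0],[0,0,-2,0],[0,0,-2,-0.1],[0,0,-2,-0.1],[0,0,-1,-0.1],[0,0,0,-0.1],[0,0,0,-0.1],[0,0,0,-0.025],[0,0,0,0],[0,0,0,0]]]'
python3 -c "
from h import *
go(.4314,-.3047,.29,120.2)"
```

```text
time_s: 29.2
tcp_pos: [0.4987, 0.0033, 0.1958]
orientation: [0.706, 0.708, -0.0, 0.0]
wrist_force: [0.1, 0.3, -0.1]
width: 0.0855
gripper_force: 0.0
time_s: 30.0
tcp_pos: [0.4988, 0.0033, 0.1962]
orientation: [0.706, 0.708, 0.0, 0.0]
wrist_force: [-2.3, 0.3, 12.0]
width: 0.0337
gripper_force: 58.5
t 30.0 pos [0.4988 0.0033 0.1962] yaw 90.2 tilt 0.04 w 0.0337 gf 58.5 F [-2.3  0.3 12. ]
move cm [0.02 0.02 0.02] roll 0.003
time_s: 31.2
tcp_pos: [0.4986, 0.0034, 0.296]
orientation: [0.499, 0.866, -0.0, 0.0]
wrist_force: [-0.5, -0.0, -4.3]
width: 0.0341
gripper_force: 60.2
t 31.2 pos [0.4986 0.0034 0.296 ] yaw 120.1 tilt 0.01 w 0.0341 gf 60.2 F [-0.5 -0.  -4.3]
move cm [-23.28 -21.26   0.6 ] roll -0.002
```

```bash
python3 -m creep '[[[-1,-0.9,0,0],[-2,-1.8,0,0],[-2,-1.8,0,0],[-2,-1.8,0,0],[-2.5,-2.3,0,0],[-2.5,-2.3,0,0],[-2.5,-2.3,0,0],[-2.5,-2.3,0,0],[-2,-1.8,0,0],[-2,-1.8,0,0],[-1.5,-1.4,0,0],[-0.8,-0.8,0,0]]]'
python3 -m creep '[[[0,-0.3,0,0],[0,0,0,0],[0,0,0,0]]]'
python3 - <<'E'
from h import *
go(.4314,-.3047,.232,120.2)
f=grab_frame("top");g=grab_frame("side")
p=manip.sense()["tcp_pos"]
u=p[2]-.196
T=[(rect(p[0],p[1],.12,.074,R(-9.3),u+.016),(255,0,255)),(circ(p[0],p[1],.018,u+.016),(255,0,255))]
cv2.imwrite("pics/a8.png",np.hstack([crop(f,M[3:]+T,391,244,80,90,5),crop(g,M[3:]+T,265,340,80,90,5)]))
E
```

```text
time_s: 32.4
tcp_pos: [0.4309, -0.3072, 0.2958]
orientation: [0.5, 0.866, -0.0, 0.0]
wrist_force: [0.4, 0.1, -3.5]
width: 0.0339
gripper_force: 60.3
time_s: 32.7
tcp_pos: [0.4297, -0.3057, 0.2957]
orientation: [0.498, 0.867, 0.0, -0.0]
wrist_force: [0.2, 0.0, -3.9]
width: 0.034
gripper_force: 60.3
t 32.7 pos [ 0.4297 -0.3057  0.2957] yaw 120.3 tilt 0.03 w 0.034 gf 60.3 F [ 0.2  0.  -3.9]
move cm [-0.    0.19  6.37] roll 0.002
```

View pics/a8.png

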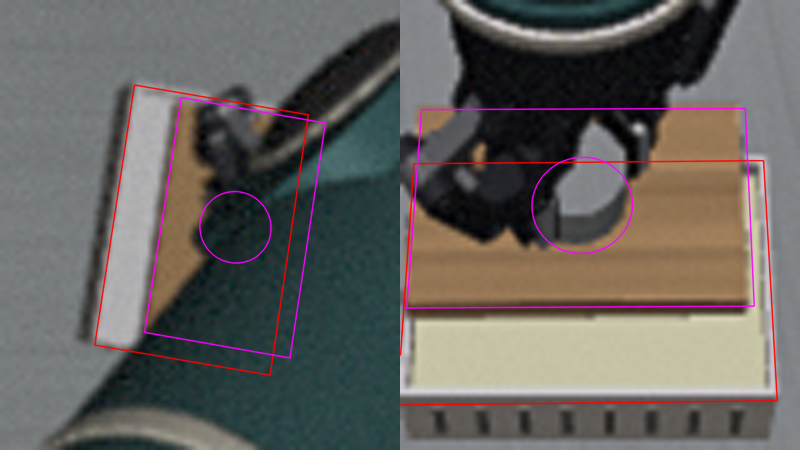

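Angle and position agree (side crop: plate centre (580,205), mould right edge (770,280)). Descend.

```bash
python3 -m creep '[[[0.1,0.2,0.6,0],[0,0,1,0],[0,0,1,0],[0,0,1,0],[0,0,1,0],[0,0,0.7,0],[0,0,0.4,0],[0,0,0.2,0],[0,0,0.2,0],[0,0,0,0],[0,0,0,0]]]'
python3 -c "
from h import *
go(.4314,-.3040,.232,120.2)"
```

```text
time_s: 33.9
tcp_pos: [0.4307, -0.3048, 0.235]
orientation: [0.498, 0.867, 0.0, 0.0]
wrist_force: [-0.6, 0.6, -2.6]
width: 0.0339
gripper_force: 60.3
t 33.9 pos [ 0.4307 -0.3048  0.235 ] yaw 120.3 tilt 0.02 w 0.0339 gf 60.3 F [-0.6  0.6 -2.6]
move cm [0.04 0.1  0.3 ] roll 0.001
```

```bash
python3 -m creep '[[[0,0,0.1,0],[0,0,0.1,0],[0,0,0.1,0],[0,0,0,0]]]'
python3 -m creep '[[[0,0,0,0],[0,0,0,0],[0,0,0,0],[0,0,0,0]]]' 0
python3 -m creep '[[[0,0,0,0],[0,0,0,0],[0,0,-1,0],[0,0,-2,0],[0,0,-3,0],[0,0,-3,0],[2,1,-2,0],[3,2,0,0],[3,2,0,0],[3,2,0,0],[3,2,0,0],[3,2,0,0]]]' -1
python3 -m creep '[[[2,1,0,0],[0,0,0,0],[0,0,0,0],[0,0,0,0]]]'
python3 - <<'E'
from h import *
go(.4314,-.3040,.232)
f=grab_frame("top");g=grab_frame("side")
cv2.imwrite("pics/end.png",np.vstack([crop(f,[],280,200,320,120,2),crop(g,[],290,250,320,300,2)[:0],crop(g,[],290,260,250,280,1)[:,:0].reshape(0,640,3) if 0 else crop(g,[],290,250,320,170,2)]))
cv2.imwrite("pics/end2.png",np.hstack([g["frame"][110:400,200:430]]))
cv2.imwrite("pics/end2.png",cv2.resize(cv2.imread("pics/end2.png"),None,fx=2,fy=2,interpolation=cv2.INTER_CUBIC))
E
```

```text
time_s: 34.3
tcp_pos: [0.4307, -0.3049, 0.2323]
orientation: [0.498, 0.867, 0.0, 0.0]
wrist_force: [-4.1, 3.8, 11.5]
width: 0.0339
gripper_force: 62.0
time_s: 34.7
tcp_pos: [0.4306, -0.3048, 0.2317]
orientation: [0.498, 0.867, -0.0, 0.0]
wrist_force: [0.1, -0.1, 0.4]
width: 0.0429
gripper_force: 0.0
time_s: 35.9
tcp_pos: [0.4398, -0.1012, 0.3425]
orientation: [0.498, 0.867, 0.0, 0.0]
wrist_force: [0.6, 0.1, 0.7]
width: 0.0852
gripper_force: 0.0
time_s: 36.3
tcp_pos: [0.4385, -0.081, 0.3421]
orientation: [0.499, 0.867, -0.0, 0.0]
wrist_force: [0.6, 0.2, -0.6]
width: 0.0854
gripper_force: 0.0
t 36.3 pos [ 0.4385 -0.081   0.3421] yaw 120.2 tilt 0.03 w 0.0854 gf 0.0 F [ 0.6  0.2 -0.6]
move cm [-18.91 -11.83  11.01] roll None
```

View pics/end2.png

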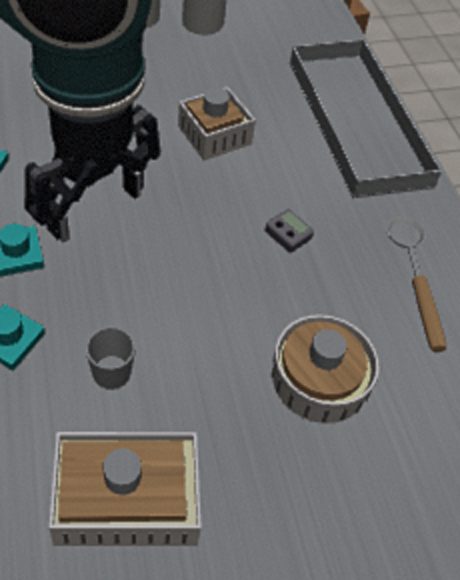

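All three moulds in view hold their followers flat: long at (125,480), round at (325,360), square at (217,115). The cup stands at (110,358), and the small one was seen seated earlier. The gripper is clear, so I hand in.

```bash
python3 -c "
from cell import manip
print(manip.job_done())"
```

```text
the job is handed in; nothing more can be done
None
```

All four followers were seen lying flat and released in their own moulds, with no mould seen shifted and the cup upright (the jar was out of the last view); the job was handed in at about 36 s, and the hand-in returned no verdict.

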